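Find the heavy side of a bowl blank on the lathe and hold it down

TASK

The wood blank on the lathe is heavier on one side, which cannot be seen, and the spindle drags too much for it to settle fully by itself. Turn the blank by hand to find its heavy side by feel or by where it comes to rest from either side, then bring the heavy side straight down and finish while holding the blank still in your grip like that, so that I can chalk its lowest point. Leave the other things on the bench where they are.

Things in the scene. Friction and masses are not known exactly. Their poses are not given: they have to be found in the camera images.
- lathe: small grey bench wood lathe, switched off, bolted down; place and angle vary. Origin on the bench under the blank's centre; y along the spindle towards the headstock, z up, x to its far side. Bed top at z 92 mm, 110 mm wide. Tool rest stands aside at y -275 to -125, x -77 to -63, top at z 204 mm; tailstock beyond y -240
- headstock (a point): centre of the headstock's top, 260 mm above the bench, lathe's axes. Headstock 130 mm wide in x, y from 90 to 255 mm in the lathe's frame; the motor behind it reaches x 156 mm, z 170 mm. At its outer end, y 266 to 282, a plain handwheel 90 mm across turns with the blank
- spindle (a point): centre of the blank on the spindle axis, 200 mm above the bench; fixed to the lathe, lathe's axes. The bearing drags with 0.034 N m plus 0.035 N m per rad/s: let go, the blank creeps towards heavy side down in about 4 s without swinging, but sticks 0.27 to 0.70 rad short of it, on the side it came from. It also stays put if left closer than that to heavy side down, or to heavy side up
- blank: rough wood disc on edge, 160 mm across, 40 mm thick, turning endlessly with the spindle. Origin at its centre; y along the spindle (faces at y -20 and 20 mm, faceplate, 76 mm across, on the +y face, 64 mm clear to the headstock), x towards the knot. One side, unseen and different each time, is heavier, by 0.05 to 0.12 N m when level with the axis. May creep at the start
- knot (a point): dark knot, a round spot 24 mm across on the blank's rim, 80 mm from the axis along the blank's x; turns with it. No sign of the heavy side. Other marks: bark on the rim 115 to 170 degrees from the knot (turning x towards -z), two pencil lines crossing the open face and the rim at 0, 90, 180 and 270 degrees. The rim can be pinched from above across its 40 mm
- spanner: open-ended spanner, steel, 130 mm long, lying across the lathe bed between the blank and the tool rest; bystander
- gouge: turning gouge with wooden handle, 390 mm long, lying on the bench to the robot's side of the lathe; bystander
- sanding_block: cork sanding block, 110 x 60 x 35 mm, on the bench at the left, near the robot; bystander
- wax_jar: glass jar of wax with steel lid, 72 mm across, 70 mm high, on the bench to the left of the lathe; bystander
- mallet: round wooden carver's mallet standing on its head, 88 mm across, 230 mm high, on the bench to the left of the lathe; bystander
- bowl: small turned bowl, 120 mm across, 50 mm high, on the bench to the left of the lathe; bystander

How it is judged (in metres and radians):
On the way:
1. the blank is turned by the gripper's fingers (contact force between the fingers and blank above 0.3 N and angular speed of blank above 0.05 rad/s), for 0.1 s.
At the end, for the whole second after the job is handed in: the blank's heavy side points straight down, within 0.18 rad (10 degrees) either way, and the blank stands still (under 0.05 rad/s) gripped by the fingers (contact over 2 N), through the last second (x of dense_c0 in the frame of spindle between -0.0093 and 0.0093 m and z of dense_c0 in the frame of spindle below -0.045 m and contact force between the fingers and blank above 2 N and angular speed of blank below 0.05 rad/s); the arm keeps its last pose, push and grip.
It fails at once if a bystander is shifted by more than 25 mm (distance of any of spanner, gouge, sanding_block, wax_jar, mallet, bowl from where it was at the start of the episode above 0.025 m).
It also fails if it takes over 61 s, if anything falls off the work surface, if the arm or the gripper's body presses on something with over 40 N, if the wrist force passes 120 N, or if a joint passes its speed limit or range.

ROBOT

A 6-joint arm with a two-finger parallel gripper is mounted at the origin on the work surface. World frame = base frame: x ahead of the robot, y to its left, z up, the work surface at z = 0. Lengths are in mm, angles in degrees, forces in N, time in s.
With the tool pointing down it reaches from about 300 to 1000 mm from the base axis. Payload 5.1 kg.
Tool frame: the origin (TCP) lies midway between the tips of the shut fingers; the grasp point (between the pads) lies 19 mm behind it; z points along the fingers, y is the line along which they close (so a half turn about z gives the same grasp; the last joint's range is limited). The gripper opens to 95 mm and grips with 3 to 60 N. Pads are 20 mm wide; open, the fingers measure 119 mm over their backs; the gripper's body (75 mm by 180 mm) begins 59 mm behind the grasp point.
Start: joints at [64.251, 7.093, 94.555, -0, 78.352, -4.733], TCP at [233.129, 606.742, 214.656] pointing down, gripper open.
Joint ranges: [-149.61, 149.61], [-58.7, 133.49], [1.44, 155.28], [-77.14, 257.14], [18.33, 153.61], [-166.67, 166.67]. Speed limits (degrees/s): [147.25, 147.25, 180, 180, 180, 180].

INTERFACE

Orientations are given as a 3x3 rotation matrix whose columns are the frame's x, y, z axes.
In Python, from rig import r, viewer, job gives the robot as it stands (r), with the cameras (viewer) and the job (job).
- The arm moves only by the shell command python3 shift.py 'ROWS'. ROWS is a JSON object with one list for each field, all of the same length, 1 to 12, a row being the entries at one place: wx, wy, wz (a rotation vector in parts of the range, where 1.0 means 90 degrees), x, y, z (the shift in shares of 800 mm (1.0 is 800 mm)), jaw (the finger opening in mm); each row shifts and turns the commanded pose from where the row before left it, along the tool's axes as they then stand; what a row does not reach is not made up. A row lasts 1/12 s, in which the tool goes at most 41.7 mm and 7.16 degrees, less where a joint would pass 70% of its speed; a pose out of reach is approached as far as the arm can. The fingers move at their own pace and stop on an object; the grip force is fixed at half the most. Time passes only in rows, so rows that do not move let the fingers close. It prints the time, the measured TCP pose, the force, the opening and the grip force at its end. Input that does not fit is refused with a message, and nothing moves.
- r.get_state(): the state, without advancing time (a new reading comes with each control period).
- viewer.snapshot(name): name is "scene" or "top"; returns the picture (420x560x3 uint8, red, green, blue); there is no depth.
- viewer.camera_model(name): a dict with "mtx" (3x3 intrinsics, pixels), "view" (4x4, takes a point from world to camera coordinates). Camera axes: x right, y down, z forward; pixel columns grow to the right and rows downward; lengths in mm; the calibration is good to about 2 mm. A picture is of the moment at which its call begins. camera_model takes no time and is no camera call.
- job.close_job(): hands the job in; it is judged then, once.
The state is a dict: "t": time; "joints": joint angles; "joint_vel": joint speeds; "joint_efforts": joint torques, N m; "tool_pos": TCP position; "eef_rot": TCP orientation; "wrist_force": force on the tool from outside, world axes, zero at the start; "moment": the same for the moment, N m; "width": finger opening in mm; "gripper_force": force on a finger pad.
Only numpy, scipy, OpenCV 4.12 (cv2) and the standard library are available. Lean on these libraries where they do the work, as an engineer would, in place of code of your own. Each camera call takes 0.05 s, during which the arm holds its last target. There are 200 camera calls.

## Working session

There is one attempt and no reset: what is moved stays moved. The work goes in short steps, Python scripts to look and compute and a shell command to move; the robot and the scene stay as the last step left them, time stands still between calls to the robot, and variables do not carry over. Pictures are saved under pics/ and viewed, at most 10 in all, crops included, and the job is handed in when it is done.

```bash
ls; mkdir -p pics; python3 - <<'E'
from rig import r, viewer, job
import cv2
for n in("scene","top"):
    cv2.imwrite(f"pics/{n}0.png",viewer.snapshot(n)[:,:,::-1]); m=viewer.camera_model(n); print(n,m["mtx"].round(1).tolist(),m["view"].round(3).tolist())
s=r.get_state(); print(s)
E
```

```text
pics
rig.py
shift.py
scene [[481.5, 0.0, 283.6], [0.0, 481.5, 210.5], [0.0, 0.0, 1.0]] [[0.836, 0.548, -0.019, -423.142], [0.385, -0.612, -0.691, 4.868], [-0.39, 0.57, -0.723, 1597.687], [0.0, 0.0, 0.0, 1.0]]
top [[534.3, 0.0, 279.5], [0.0, 534.3, 204.7], [0.0, 0.0, 1.0]] [[0.017, -1.0, 0.001, 100.872], [-0.981, -0.017, -0.195, 499.387], [0.195, 0.003, -0.981, 1633.875], [0.0, 0.0, 0.0, 1.0]]
{'t': 0.1, 'joints': array([ 6.42496327e+01,  7.13106009e+00,  9.46249226e+01, -1.29276234e-03,
        7.83513631e+01, -4.73387908e+00]), 'joint_vel': array([-0.01072827, -0.14984326, -0.10001968, -0.13636576,  0.04085352,
       -0.00149894]), 'joint_efforts': array([ 3.55405300e-04, -4.18884909e+01, -3.61094463e+01,  7.76431896e-02,
        4.61965555e-02, -8.88602062e-05]), 'tool_pos': array([232.91144931, 606.22672682, 213.50904272]), 'eef_rot': array([[-9.33478847e-01,  3.58631581e-01, -7.94056023e-04],
       [ 3.58632436e-01,  9.33477314e-01, -1.69708633e-03],
       [ 1.32604530e-04, -1.86896844e-03, -9.99998245e-01]]), 'wrist_force': array([-1.26350699,  0.86161059, -0.38731979]), 'moment': array([-0.01745978, -0.05201564, -0.01240394]), 'gripper_force': 0.0, 'width': 95.04856293549462}
```

View pics/scene0.png

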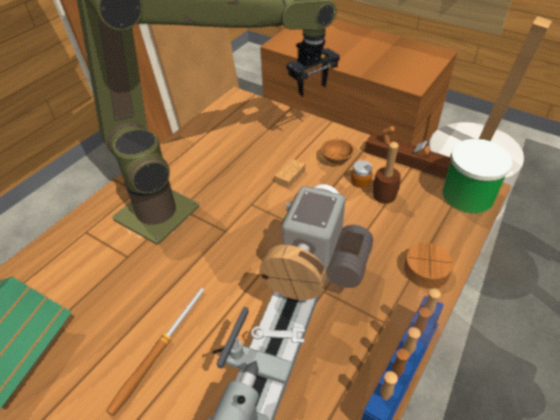

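View pics/top0.png

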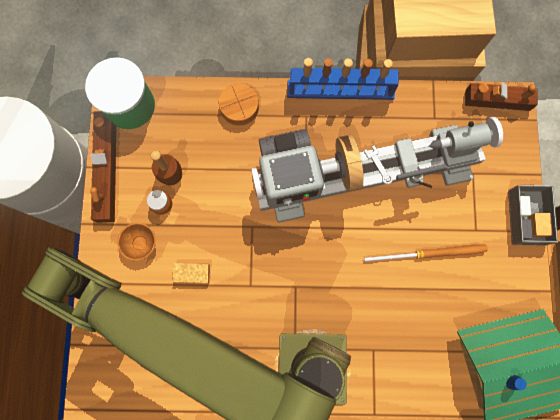

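The scene picture shows the open face of the blank around (293,273), with the knot on its left at about (264,276). The top picture shows the headstock top at about (291,173), the blank's rim at (348,162) and the spanner at (377,163). I'll zoom in on both.

```bash
python3 - <<'E'
import cv2,numpy as np
a=cv2.imread("pics/top0.png")[125:225,240:373]; b=cv2.imread("pics/scene0.png")[180:310,240:373]
cv2.imwrite("pics/c1.png",cv2.resize(a,None,fx=6,fy=6,interpolation=cv2.INTER_CUBIC)[:600,:800]); cv2.imwrite("pics/c2.png",cv2.resize(b,None,fx=4.6,fy=4.6,interpolation=cv2.INTER_CUBIC)[:600,:800])
E
```

```text
(no output)
```

View pics/c1.png

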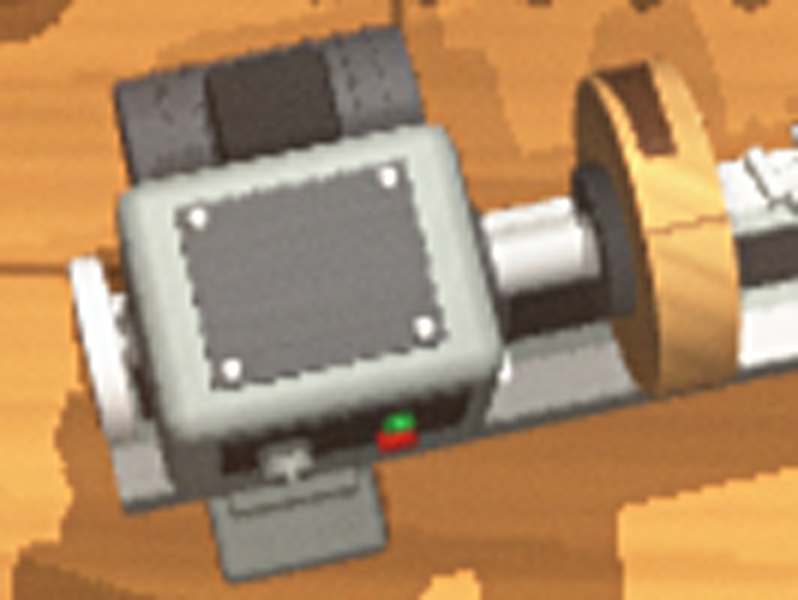

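View pics/c2.png

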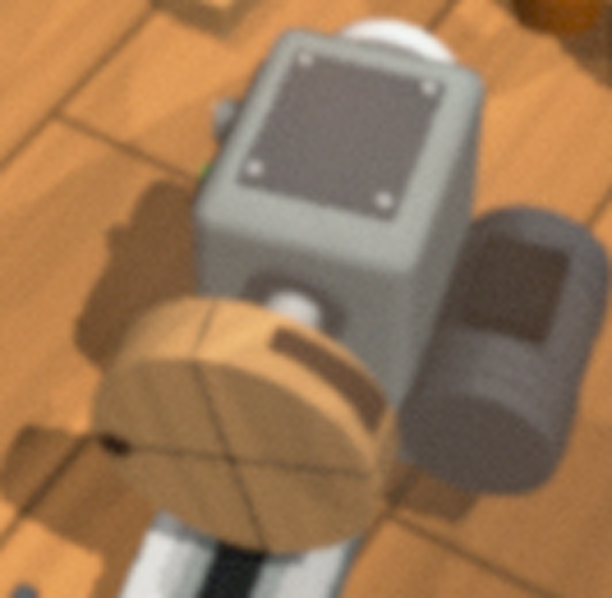

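```bash
cat >h.py <<'E'
import numpy as np,cv2,json,os
from rig import r, viewer, job
from scipy.optimize import least_squares
def proj(n,P):
    m=viewer.camera_model(n);P=np.atleast_2d(P).astype(float)
    c=P@m["view"][:3,:3].T+m["view"][:3,3];q=c@m["mtx"].T;return q[:,:2]/q[:,2:]
def L2W(p,P):
    c,s=np.cos(p[2]),np.sin(p[2]);P=np.atleast_2d(P).astype(float)
    return np.c_[p[0]+c*P[:,0]-s*P[:,1],p[1]+s*P[:,0]+c*P[:,1],P[:,2]]
def pose(): return np.load("pose.npy")
def face(img,S=2.5,R=88):
    """rectified open face: column=lathe x, row=-z, centre at the axis"""
    n=int(2*R*S); q=np.array([[-R,-20,200+R],[R,-20,200+R],[R,-20,200-R],[-R,-20,200-R]])
    H=cv2.getPerspectiveTransform(np.float32([[0,0],[n,0],[n,n],[0,n]]),np.float32(proj("scene",L2W(pose(),q))))
    return cv2.warpPerspective(img,H,(n,n),flags=cv2.INTER_CUBIC|cv2.WARP_INVERSE_MAP)
E
python3 - <<'E'
from h import *
f=lambda a,k,o:(np.array(a)+.5)/k-.5+o
T=f([(198,218),(388,177),(425,328),(232,370)],6,[240,125]); S=f([(305,60),(430,88),(384,202),(254,167)],4.6,[240,180]); C=f([(232,462)],4.6,[240,180])
# top order: (far,+y),(far,-y),(near,-y),(near,+y); scene: (near,+y),(far,+y),(far,-y),(near,-y)
def res(v):
    a,b=v[3],v[4]
    k=lambda sx,sy:[sx*a,172.5+sy*b,260]
    t=[k(1,1),k(1,-1),k(-1,-1),k(-1,1)]; s=[k(-1,1),k(1,1),k(1,-1),k(-1,-1)]
    return np.r_[(proj("top",L2W(v,t))-T).ravel(),(proj("scene",L2W(v,s))-S).ravel(),(proj("scene",L2W(v,[0,-20,200]))-C).ravel()]
o=least_squares(res,[500,-50,.2,45,55]);print(o.x,np.degrees(o.x[2]),o.fun.round(1)); np.save("pose.npy",o.x[:3])
img=viewer.snapshot("scene")[:,:,::-1];cv2.imwrite("pics/f0.png",face(img))
s=r.get_state();print(s["t"])
m=viewer.camera_model("scene")["view"];print(-m[:3,:3].T@m[:3,3], proj("scene",L2W(o.x,[-80,0,200])))
for P in([0,0,300],[-75,0,290]):print(L2W(o.x,P))
E
```

```text
[ 5.96272152e+02 -9.04694406e+01  2.39635020e-01  3.72163433e+01
  4.55085792e+01] 13.73007528079175 [ 0.  -0.2  0.1 -0.3  0.1 -0.3  0.3 -0.2 -0.2 -0.2 -0.2 -0.   0.  -0.3
 -0.1  0.3 -0.  -0.7]
0.15
[ 975.61230745 -676.58461483 1149.82166943] [[261.97720558 264.5052858 ]]
[[596.27215215 -90.46944057 300.        ]]
[[ 523.41530213 -108.27054746  290.        ]]
```

View pics/f0.png

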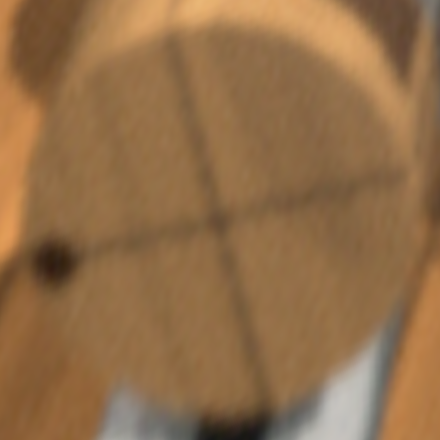

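The rectified face puts the cross at (220,220), which matches the fitted lathe pose. The knot is at (54,261), so it sits at about 166°. I'll add automatic angle tracking, then raise and turn the tool.

Careful with the scale: shifts go in shares of 800 mm and turns go in shares of 90 degrees. That gives: -26 mm is -0.0325, -6.94 degrees is -0.0771.

```bash
cat >>h.py <<'E'
def ang(prev=None,save=None):
    """knot angle in deg (x towards -z) from a scene picture"""
    im=viewer.snapshot("scene");t=r.get_state()["t"]
    F=face(im)
    if save: cv2.imwrite(save,F[:,:,::-1])
    g=cv2.cvtColor(F,cv2.COLOR_RGB2GRAY).astype(np.float32)
    a=np.radians(np.arange(0,360,.5));rad=np.arange(12,72,1.)*2.5
    X=220+rad[None]*np.cos(a)[:,None];Y=220+rad[None]*np.sin(a)[:,None]
    p=cv2.remap(g,X.astype(np.float32),Y.astype(np.float32),cv2.INTER_LINEAR)
    pp=np.r_[p,p,p]
    d=(cv2.blur(pp,(1,33))-cv2.blur(pp,(1,5)))[720:1440]
    l=np.clip(np.median(d,1),-2,12).reshape(4,180)
    l=np.sort(l,0)[1:].sum(0); i=l.argmax()
    k=p[:,48:56].mean(1)
    c=[i/2+90*j for j in range(4)]
    if prev is None: b=min(c,key=lambda v:k[(int(2*v)+np.arange(-8,9))%720].mean())
    else: b=min(c,key=lambda v:abs((v-prev+180)%360-180))
    kn=min(c,key=lambda v:k[(int(2*v)+np.arange(-8,9))%720].mean())
    print(f"t {t:.2f} angle {b:.1f} (by knot {kn:.1f}) score {l[i]:.1f}");return t,b
def lathe_tool():
    s=r.get_state();p=pose();v=s["tool_pos"]-[p[0],p[1],0];c,q=np.cos(p[2]),np.sin(p[2])
    R=np.array([[c,q,0],[-q,c,0],[0,0,1]]);print("tcp in lathe",(R@v).round(1),"rot",(R@s["eef_rot"]).round(3).tolist(),"j",s["joints"].round(0),"F",(R@s["wrist_force"]).round(1),"w",s["width"].round(1),"t",s["t"])
E
python3 -c "
from h import *
ang()"
python3 shift.py '{"wx":[0,0,0,0,0],"wy":[0,0,0,0,0],"wz":[-0.0771,-0.0771,-0.0771,-0.0771,-0.0771],"x":[0,0,0,0,0],"y":[0,0,0,0,0],"z":[-0.0325,-0.0325,-0.0325,-0.0325,-0.0325],"jaw":[95,95,95,95,95]}'
python3 -c "
from h import *
ang();lathe_tool()"
```

```text
t 0.20 angle 165.5 (by knot 165.5) score 18.3
t: 0.62
tool_pos: [233.0, 606.5, 345.5]
eef_rot: [[-0.97, -0.242, -0.0], [-0.242, 0.97, -0.001], [0.0, -0.0, -1.0]]
wrist_force: [0.1, 0.6, -0.8]
width: 95.0
gripper_force: 0.0
t 0.67 angle 165.5 (by knot 165.5) score 19.3Traceback (most recent call last):
  File "<string>", line 3, in <module>
    ang();lathe_tool()
          ~~~~~~~~~~^^
  File "h.py", line 37, in lathe_tool
    R=np.array([[c,q,0],[-q,c,0],[0,0,1]]);print("tcp in lathe",(R@v).round(1),"rot",(R@s["eef_rot"]).round(3).tolist(),"j",s["joints"].round(0),"F",(R@s["wrist_force"]).round(1),"w",s["width"].round(1),"t",s["t"])
                                                                                                                                                                                       ^^^^^^^^^^^^^^^^
AttributeError: 'float' object has no attribute 'round'
```

Converted, -40.2 mm is -0.0503, -9.9 mm is -0.0124.

```bash
sed -i 's/s\["width"\].round(1)/round(s["width"],1)/' h.py
python3 shift.py '{"wx":[0,0,0,0,0,0,0,0,0,0,0,0],"wy":[0,0,0,0,0,0,0,0,0,0,0,0],"wz":[0,0,0,0,0,0,0,0,0,0,0,0],"x":[-0.0124,-0.0124,-0.0124,-0.0124,-0.0124,-0.0124,-0.0124,-0.0124,-0.0124,-0.0124,-0.0124,-0.0124],"y":[-0.0503,-0.0503,-0.0503,-0.0503,-0.0503,-0.0503,-0.0503,-0.0503,-0.0503,-0.0503,-0.0503,-0.0503],"z":[0,0,0,0,0,0,0,0,0,0,0,0],"jaw":[95,95,95,95,95,95,95,95,95,95,95,95]}'
python3 shift.py '{"wx":[0,0,0,0,0,0,0],"wy":[0,0,0,0,0,0,0],"wz":[0,0,0,0,0,0,0],"x":[-0.0124,-0.0124,-0.0124,-0.0124,-0.0124,-0.0124,0],"y":[-0.0503,-0.0503,-0.0503,-0.0503,-0.0503,-0.0503,0],"z":[0,0,0,0,0,0,0],"jaw":[95,95,95,95,95,95,95]}'
python3 -c "
from h import *
ang();lathe_tool()"
```

```text
t: 1.67
tool_pos: [463.0, 164.2, 344.4]
eef_rot: [[-0.972, -0.235, 0.0], [-0.235, 0.972, 0.0], [-0.0, 0.0, -1.0]]
wrist_force: [1.1, -0.0, -0.5]
width: 95.2
gripper_force: 0.0
t: 2.25
tool_pos: [579.1, -60.0, 342.7]
eef_rot: [[-0.973, -0.229, -0.002], [-0.229, 0.973, -0.002], [0.002, -0.002, -1.0]]
wrist_force: [-0.4, 0.6, 0.1]
width: 94.6
gripper_force: 0.0
t 2.30 angle 165.5 (by knot 165.5) score 21.4
tcp in lathe [ -9.8  36.6 343. ] rot [[-1.0, 0.007, -0.002], [0.007, 1.0, 0.001], [0.002, 0.001, -1.0]] j [ -11.   -4.   94.   -0.   90. -114.] F [-0.2 -0.1 -0.8] w 95.0 t 2.3
```

Converted, -39 mm is -0.0488, 20 mm is 0.025.

```bash

python3 shift.py '{"wx":[0,0,0,0,0,0,0,0],"wy":[0,0,0,0,0,0,0,0],"wz":[0,0,0,0,0,0,0,0],"x":[-0.0124,0,0,0,0,0,0,0],"y":[-0.0488,0,0,0,0,0,0,0],"z":[0,0.025,0.025,0.025,0.025,0.0213,0,0],"jaw":[95,95,95,95,95,95,95,95]}'
python3 -c "
from h import *
ang();lathe_tool()"
python3 shift.py '{"wx":[0,0,0,0,0],"wy":[-0.0778,-0.0778,-0.0778,0,0],"wz":[0,0,0,0,0],"x":[0.007,0.007,0.007,0,0],"y":[0,0,0,0,0],"z":[0.0004,0.0004,0.0004,0,0],"jaw":[95,95,95,95,95]}'
python3 -c "
from h import *
ang();lathe_tool()"
```

```text
t: 2.97
tool_pos: [595.4, -88.7, 246.6]
eef_rot: [[-0.971, -0.237, -0.002], [-0.237, 0.971, 0.001], [0.002, 0.001, -1.0]]
wrist_force: [-0.0, 0.6, 0.8]
width: 95.0
gripper_force: 0.0
t 3.02 angle 256.5 (by knot 256.5) score 17.4
tcp in lathe [  0.4   1.4 248.3] rot [[-1.0, 0.0, 0.0], [0.0, 1.0, -0.0], [-0.0, -0.0, -1.0]] j [ -14.    0.   99.    0.   81. -117.] F [-0.3  0.8  0.3] w 94.9 t 3.0167
t: 3.43
tool_pos: [579.2, -93.8, 245.7]
eef_rot: [[-0.907, -0.235, 0.348], [-0.22, 0.972, 0.084], [-0.358, -0.001, -0.934]]
wrist_force: [0.9, -0.6, 0.7]
width: 94.9
gripper_force: 0.0
t 3.48 angle 165.5 (by knot 165.5) score 20.0
tcp in lathe [-15.8   0.3 247.2] rot [[-0.933, 0.001, 0.36], [0.001, 1.0, -0.002], [-0.36, -0.002, -0.933]] j [ -20.  -14.  113.   13.   63. -128.] F [0.6 0.6 0.5] w 95.2 t 3.4833
```

Converted, 5.6 mm is 0.007, 0.6 mm is 0.0008, -7 degrees is -0.0778.

```bash

python3 shift.py '{"wx":[0,0,0,0,0,0,0,0,0],"wy":[-0.0778,-0.0778,-0.0778,0,0,0,0,0,0],"wz":[0,0,0,0,0,0,0,0,0],"x":[0.007,0.007,0.007,0,0,0,0,0,0],"y":[0,0,0,0,0,0,0,0,0],"z":[0.0008,0.0008,0.0008,0,0,0,0,0,0],"jaw":[95,95,95,30,30,30,30,30,30]}'
python3 -c "
from h import *
ang(165.5,'pics/f1.png');lathe_tool()"
```

```text
t: 4.23
tool_pos: [568.3, -97.0, 237.6]
eef_rot: [[-0.721, -0.238, 0.651], [-0.178, 0.971, 0.158], [-0.67, -0.002, -0.742]]
wrist_force: [-1.0, 0.6, 0.3]
width: 60.5
gripper_force: 0.0
t 4.28 angle 166.0 (by knot 166.0) score 18.4
tcp in lathe [-29.1   0.5 236.9] rot [[-0.743, -0.0, 0.67], [-0.001, 1.0, -0.001], [-0.67, -0.001, -0.743]] j [ -28.  -24.  128.   36.   49. -150.] F [-0.9 -0.8 -1.2] w 56.6 t 4.2833
```

View pics/f1.png

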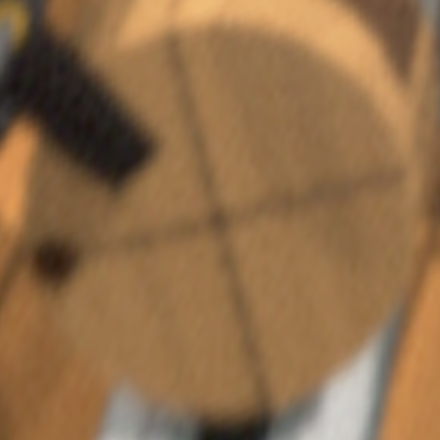

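The tracker still reads 166° with the knot at (54,261). The finger lies across the upper left of the rim, its tip near (130,165), which is as planned. Next I finish closing and swing about 84°.

Converted, -5.7 mm is -0.0071, -2.5 mm is -0.0031, 7 degrees is 0.0778.

```bash

python3 shift.py '{"wx":[0,0,0,0],"wy":[0,0,0,0],"wz":[0,0,0,0],"x":[0,0,0,0],"y":[0,0,0,0],"z":[0,0,0,0],"jaw":[30,30,30,30]}'
python3 shift.py '{"wx":[0,0,0,0,0,0,0],"wy":[0.0333,0.0778,0.0778,0.0778,0.0778,0.0778,0.0778],"wz":[0,0,0,0,0,0,0],"x":[-0.0031,-0.0071,-0.0071,-0.0071,-0.0071,-0.0071,-0.0071],"y":[0,0,0,0,0,0,0],"z":[0.0001,0.0004,0.0004,0.0004,0.0004,0.0004,0.0004],"jaw":[30,30,30,30,30,30,30]}'
python3 -c "
from h import *
ang(210);lathe_tool()"
```

```text
t: 4.62
tool_pos: [567.0, -97.5, 235.5]
eef_rot: [[-0.722, -0.235, 0.651], [-0.175, 0.972, 0.157], [-0.67, -0.001, -0.743]]
wrist_force: [3.2, -2.1, -0.8]
width: 39.7
gripper_force: 30.0
t: 5.2
tool_pos: [597.6, -90.2, 245.0]
eef_rot: [[-0.97, -0.235, -0.063], [-0.234, 0.972, -0.017], [0.065, -0.001, -0.998]]
wrist_force: [-1.3, -4.9, -11.1]
width: 40.0
gripper_force: 30.0
t 5.25 angle 210.0 (by knot 210.0) score 19.1
tcp in lathe [ 5.400e+00 -1.000e-01  2.437e+02] rot [[-0.998, 0.001, -0.069], [0.001, 1.0, 0.0], [0.069, 0.0, -0.998]] j [ -13.    3.   96.   -2.   84. -116.] F [-3.5 -4.3 -9.8] w 39.9 t 5.25
```

Converted, -5.7 mm is -0.0071, 0.3 mm is 0.0004, 7 degrees is 0.0778.

```bash

python3 shift.py '{"wx":[0,0,0,0,0,0,0,0],"wy":[0.0778,0.0778,0.0778,0.0778,0.0778,0.0778,0,0],"wz":[0,0,0,0,0,0,0,0],"x":[-0.0071,-0.0071,-0.0071,-0.0071,-0.0071,-0.0071,0,0],"y":[0,0,0,0,0,0,0,0],"z":[-0.0003,0,0,0.0004,0.0004,0.0004,0,0],"jaw":[30,30,30,30,30,30,30,30]}'
python3 -c "
from h import *
ang(252);lathe_tool()"
python3 shift.py '{"wx":[0,0,0],"wy":[0,0,0],"wz":[0,0,0],"x":[0,0,0],"y":[0,0,0],"z":[0,0,0],"jaw":[80,80,80]}'
python3 -c "
from h import *
t,a=ang(252)
for i in range(4): t,a=ang(a)
lathe_tool()"
```

```text
t: 5.92
tool_pos: [628.1, -82.9, 224.1]
eef_rot: [[-0.677, -0.236, -0.697], [-0.167, 0.972, -0.167], [0.717, 0.003, -0.697]]
wrist_force: [-12.1, -7.2, -21.9]
width: 39.8
gripper_force: 30.0
t 5.97 angle 256.5 (by knot 346.5) score 17.6
tcp in lathe [ 3.230e+01 -2.000e-01  2.247e+02] rot [[-0.699, 0.001, -0.715], [-0.001, 1.0, 0.003], [0.715, 0.003, -0.699]] j [  -6.   32.   71.  -16.  120. -112.] F [-14.6  -4.2 -21.8] w 39.5 t 5.9667
t: 6.22
tool_pos: [629.7, -81.5, 235.8]
eef_rot: [[-0.687, -0.236, -0.687], [-0.167, 0.972, -0.167], [0.707, 0.0, -0.707]]
wrist_force: [0.7, 0.2, 1.0]
width: 54.5
gripper_force: 0.0
t 6.27 angle 270.0 (by knot 270.0) score 21.4
t 6.32 angle 273.5 (by knot 273.5) score 19.5
t 6.37 angle 277.5 (by knot 277.5) score 21.0
t 6.42 angle 280.5 (by knot 280.5) score 19.0
t 6.47 angle 285.0 (by knot 285.0) score 21.6
tcp in lathe [ 34.7   0.8 236.4] rot [[-0.709, 0.001, -0.706], [0.001, 1.0, -0.0], [0.706, -0.001, -0.709]] j [  -6.   32.   70.  -16.  121. -112.] F [-0.2 -0.2 -0.2] w 74.7 t 6.4667
```

Converted, 5.7 mm is 0.0071, 0.3 mm is 0.0004, -7 degrees is -0.0778.

```bash
cat >w.py <<'E'
import sys
from h import *
a=float(sys.argv[1])
for i in range(int(sys.argv[2])): t,a=ang(a)
E
python3 shift.py '{"wx":[0,0,0],"wy":[-0.0778,-0.0778,-0.0778],"wz":[0,0,0],"x":[0.0071,0.0071,0.0071],"y":[0,0,0],"z":[0.0004,0.0004,0.0004],"jaw":[95,95,95]}'; python3 w.py 305 1
python3 shift.py '{"wx":[0,0,0],"wy":[-0.0778,-0.0778,-0.0778],"wz":[0,0,0],"x":[0.0071,0.0071,0.0071],"y":[0,0,0],"z":[0.0004,0.0004,0.0004],"jaw":[95,95,95]}'; python3 w.py 320 1
for i in 1 2 3 4;do python3 shift.py '{"wx":[0,0,0,0,0],"wy":[0,0,0,0,0],"wz":[0,0,0,0,0],"x":[0,0,0,0,0],"y":[0,0,0,0,0],"z":[0,0,0,0,0],"jaw":[95,95,95,95,95]}'|head -1;python3 w.py 330 1;done
python3 -c "
from h import *
lathe_tool()"
```

```text
t: 6.72
tool_pos: [616.9, -84.6, 245.1]
eef_rot: [[-0.89, -0.237, -0.39], [-0.217, 0.971, -0.095], [0.401, -0.0, -0.916]]
wrist_force: [0.3, 0.1, 0.2]
width: 92.8
gripper_force: 0.0
t 6.77 angle 300.0 (by knot 300.0) score 15.5
t: 7.02
tool_pos: [600.5, -88.7, 250.5]
eef_rot: [[-0.97, -0.237, -0.044], [-0.237, 0.971, -0.012], [0.046, -0.001, -0.999]]
wrist_force: [0.1, 0.4, 0.7]
width: 94.9
gripper_force: 0.0
t 7.07 angle 309.5 (by knot 309.5) score 21.2
t: 7.48
t 7.53 angle 313.5 (by knot 223.5) score 18.9
t: 7.95
t 8.00 angle 315.5 (by knot 225.5) score 20.7
t: 8.42
t 8.47 angle 315.5 (by knot 225.5) score 22.7
t: 8.88
t 8.93 angle 315.5 (by knot 225.5) score 19.7
tcp in lathe [  3.9   0.7 249.1] rot [[-0.999, 0.001, -0.052], [0.001, 1.0, 0.0], [0.052, -0.0, -0.999]] j [ -13.    2.   96.   -1.   84. -116.] F [ 0.3  0.3 -0.4] w 95.1 t 8.9333
```

It rested at 315.5°, having come from below. Next I swing it past bottom and release it from the other side.

Converted, 5.8 mm is 0.0073, 3 mm is 0.0038, -7 degrees is -0.0778.

```bash

python3 shift.py '{"wx":[0,0,0,0,0,0,0,0,0,0,0],"wy":[-0.0778,-0.0778,-0.0778,-0.0778,-0.0778,-0.0778,-0.0444,0,0,0,0],"wz":[0,0,0,0,0,0,0,0,0,0,0],"x":[0.0073,0.0073,0.0073,0.0073,0.0073,0.0073,0.0038,0,0,0,0],"y":[0,0,0,0,0,0,0,0,0,0,0],"z":[0.0013,0.0013,0.0013,0.0004,0.0004,0.0004,0.0004,0,0,0,0],"jaw":[95,95,95,95,80,60,30,30,30,30,30]}'|head -2
python3 shift.py '{"wx":[0,0,0],"wy":[0,0,0],"wz":[0,0,0],"x":[0,0,0],"y":[0,0,0],"z":[0,0,0],"jaw":[30,30,30]}'|tail -3
python3 -c "
from h import *
ang(315);lathe_tool()"
python3 shift.py '{"wx":[0,0,0,0,0,0,0],"wy":[0.0333,0.0778,0.0778,0.0778,0.0778,0.0778,0.0778],"wz":[0,0,0,0,0,0,0],"x":[-0.0031,-0.0071,-0.0071,-0.0071,-0.0071,-0.0071,-0.0071],"y":[0,0,0,0,0,0,0],"z":[0.0001,0,0,0,0,0,0],"jaw":[30,30,30,30,30,30,30]}'|head -2
python3 -c "
from h import *
ang(359);lathe_tool()"
```

```text
t: 9.85
tool_pos: [567.7, -97.1, 236.8]
wrist_force: [3.0, -2.5, 0.1]
width: 39.3
gripper_force: 30.0
t 10.15 angle 315.5 (by knot 225.5) score 17.8
tcp in lathe [-2.970e+01  1.000e-01  2.358e+02] rot [[-0.73, 0.002, 0.683], [0.0, 1.0, -0.002], [-0.683, -0.001, -0.73]] j [ -29.  -25.  128.   38.   49. -151.] F [ 3.5 -2.5  0.2] w 40.3 t 10.15
t: 10.73
tool_pos: [597.3, -90.2, 245.2]
t 10.78 angle 0.5 (by knot 270.5) score 18.7
tcp in lathe [ 4.400e+00 -1.000e-01  2.442e+02] rot [[-0.999, 0.0, -0.052], [0.0, 1.0, 0.0], [0.052, 0.0, -0.999]] j [ -13.    3.   97.   -1.   84. -116.] F [ -4.4  -4.2 -15. ] w 39.9 t 10.7833
```

Converted, -5.6 mm is -0.007, 0.8 mm is 0.001, 7 degrees is 0.0778.

```bash

python3 shift.py '{"wx":[0,0,0,0,0,0,0,0,0],"wy":[0.0778,0.0778,0.0778,0.0778,0.0778,0.0778,0.0778,0,0],"wz":[0,0,0,0,0,0,0,0,0],"x":[-0.007,-0.007,-0.007,-0.007,-0.007,-0.007,-0.007,0,0],"y":[0,0,0,0,0,0,0,0,0],"z":[0.001,0.001,0.001,0.001,0.001,0.001,0.001,0,0],"jaw":[30,30,30,30,30,30,30,30,30]}'|head -2
python3 -c "
from h import *
ang(50);lathe_tool()"
python3 shift.py '{"wx":[0,0,0],"wy":[0,0,0],"wz":[0,0,0],"x":[0,0,0],"y":[0,0,0],"z":[0,0,0],"jaw":[80,80,80]}'|head -1
python3 w.py 50 3
```

```text
t: 11.53
tool_pos: [630.0, -82.5, 220.9]
t 11.58 angle 52.0 (by knot 52.0) score 24.0
tcp in lathe [ 3.430e+01 -2.000e-01  2.215e+02] rot [[-0.624, 0.001, -0.782], [-0.001, 1.0, 0.001], [0.782, 0.001, -0.624]] j [  -6.   36.   68.  -18.  125. -113.] F [ -9.5  -4.4 -13.8] w 40.0 t 11.5833
t: 11.83
t 11.88 angle 35.5 (by knot 35.5) score 19.9
t 11.93 angle 32.0 (by knot 32.0) score 21.7
t 11.98 angle 29.0 (by knot 29.0) score 23.6
```

Converted, 5.6 mm is 0.007, -7 degrees is -0.0778.

```bash

python3 shift.py '{"wx":[0,0,0,0,0],"wy":[-0.0778,-0.0778,-0.0778,-0.0778,-0.0778],"wz":[0,0,0,0,0],"x":[0.007,0.007,0.007,0.007,0.007],"y":[0,0,0,0,0],"z":[0,0,0,0,0],"jaw":[95,95,95,95,95]}'|head -1; python3 w.py 20 1
for i in 1 2 3 4 5;do python3 shift.py '{"wx":[0,0,0,0,0],"wy":[0,0,0,0,0],"wz":[0,0,0,0,0],"x":[0,0,0,0,0],"y":[0,0,0,0,0],"z":[0,0,0,0,0],"jaw":[95,95,95,95,95]}'|head -1;python3 w.py 10 1;done
python3 -c "
from h import *
lathe_tool()"
```

```text
t: 12.4
t 12.45 angle 10.5 (by knot 280.5) score 14.7
t: 12.87
t 12.92 angle 4.0 (by knot 274.0) score 15.7
t: 13.33
t 13.38 angle 2.0 (by knot 272.0) score 14.9
t: 13.8
t 13.85 angle 2.0 (by knot 272.0) score 16.2
t: 14.27
t 14.32 angle 1.5 (by knot 271.5) score 15.1
t: 14.73
t 14.78 angle 1.0 (by knot 271.0) score 16.3
tcp in lathe [ 13.1   0.7 245.9] rot [[-0.961, 0.001, -0.276], [0.001, 1.0, 0.0], [0.276, -0.0, -0.961]] j [ -10.   11.   88.   -6.   95. -114.] F [ 0.5 -0.5  0.6] w 95.0 t 14.7833
```

Rest angles are 315.5° coming up and 1–1.5° coming down, so heavy side down is at about 338.5°. That is 23° short on each side and agrees with the creep speeds. I'll grip and turn it back about 22.5°.

Converted, 1 mm is 0.0013.

```bash

python3 shift.py '{"wx":[0,0,0,0,0,0,0,0,0,0,0],"wy":[0,0,0,0,0,0,0,0,0,0,0],"wz":[0,0,0,0,0,0,0,0,0,0,0],"x":[0,0,0,0,0,0,0,0,0,0,0],"y":[0,0,0,0,0,0,0,0,0,0,0],"z":[0.0013,0,0,0,0,0,0,0,0,0,0],"jaw":[30,30,30,30,30,30,30,30,30,30,30]}'|tail -2
python3 w.py 1 1
python3 shift.py '{"wx":[0,0,0,0,0,0,0,0],"wy":[-0.0622,-0.0622,-0.0622,-0.0622,0,0,0,0],"wz":[0,0,0,0,0,0,0,0],"x":[0.0058,0.0058,0.0058,0.0058,0,0,0,0],"y":[0,0,0,0,0,0,0,0],"z":[0.0003,0.0003,0.0003,0.0003,0,0,0,0],"jaw":[30,30,30,30,30,30,30,30]}'|tail -2
python3 -c "
from h import *
ang(338,'pics/f2.png');ang(338);lathe_tool()"
```

```text
width: 40.1
gripper_force: 30.0
t 15.75 angle 1.0 (by knot 271.0) score 17.9
width: 39.8
gripper_force: 30.0
t 16.47 angle 339.0 (by knot 249.0) score 17.3
t 16.52 angle 339.0 (by knot 249.0) score 17.7
tcp in lathe [ -6.1  -0.  246.1] rot [[-0.994, 0.001, 0.11], [0.001, 1.0, -0.002], [-0.11, -0.001, -0.994]] j [ -15.   -4.  103.    3.   75. -120.] F [-1.2 -4.8 -2.8] w 39.5 t 16.5167
```

View pics/f2.png

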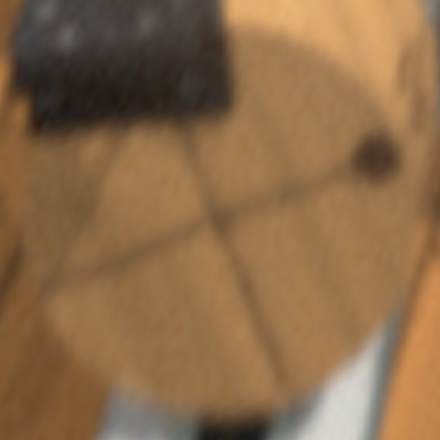

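The knot is at (377,156), so the blank stands at about 339° as tracked. The gripper is closed on the rim at the top and the blank isn't moving.

```bash
python3 shift.py '{"wx":[0,0,0,0],"wy":[0,0,0,0],"wz":[0,0,0,0],"x":[0,0,0,0],"y":[0,0,0,0],"z":[0,0,0,0],"jaw":[30,30,30,30]}'|tail -2; python3 -c "
from rig import r, viewer, job
print(job.close_job())"
```

```text
width: 40.0
gripper_force: 30.0
the job is handed in; nothing more can be done
None
```

I handed the job in at about 17 s with the blank gripped and still, heavy side down to within a degree or so by my measurement: the knot stands at 339° and the target was 338.5°, midway between the two rest angles. No verdict was shown.

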